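# Fit the spare roller from the carton into the bottle roller

## Task

Reach into the partitioned carton, lift out the green spare roller past the dividers and the half-open flap, and fit it in the two open slots of the bottle roller beside it, pressing until both axle ends are past their spring clips and down at the bottom of their slots; then let go. Do not lean hard on the carton or force the bottle roller, leave the tube and the bottle in their cells, and leave the jar and the tip box standing where they are.

Things in the scene. Friction and masses are not known exactly. Their poses are not given: they have to be found in the camera images.
- roller: Green roller, 0.14 to 0.26 kg, same both ways round: sleeve 32 mm in diameter, 120 mm long, and at each end a steel axle stub 8 mm in diameter, 20 mm long. Origin at its middle; own x along its axis, to the end that is up at the start. It starts leaning at 45 degrees midway across one of the carton's cells (any), high end to the carton's far wall, middle 86 mm above the bench and 4 mm nearer than the cell's centre.
- roller_low (a point): Tip of the axle stub that is lower at the start, 80 mm from the roller's middle; it stands on a foot stop 50 mm wide. A white V saddle carries the sleeve 36 to 60 mm from the middle on this side; it reaches 20 mm to either side of the axis and stays below the axis.
- roller_high (a point): Tip of the axle stub that is upper at the start, 80 mm from the roller's middle. The same V saddle carries the sleeve 44 to 58 mm from the middle on this side. Between the two saddles nothing lies beside the sleeve up to the cell's walls, nor for 40 mm below its axis.
- carton: Cardboard carton, fixed, 164 mm (own x) by 316 mm (own y), walls 4 mm. Origin: centre of its underside; z up, x from its low near wall (robot's side) to its tall far wall. Three cells, centres at y = -104, 0, +104 mm, each 100 mm wide (y), 156 mm long (x). Heights above the bench: near wall only 40 mm, dividers and side walls 115 mm, far wall 170 mm. The carton's yaw is within 0.2 rad.
- carton_flap (a point): Middle of the free edge of the carton's stiff fixed flap. It leans in over the cells from the far wall's top (carton x = 80, z = 170 mm) to this edge (x = 35, z = 205 mm), over the full width, so a hand coming straight down on the roller hits it: reach in tilted, from the near side, and draw the roller out the same way.
- mixer: Bottle roller, fixed: white base 164 mm (own x) by 200 mm (own y), deck 50 mm above the bench. Origin: centre of its underside; z up. Grey end plates at x = -73 to -65 and 65 to 73 mm, 106 mm high. A black roller as large as the green one is fitted at y = +42 mm, axis along x, 80 mm above the bench; at y = -42 mm each plate has an open slot for the green one. Yaw within 0.3 rad.
- mixer_seat (a point): Where the middle of the fitted roller lies: 80 mm above the bench, midway between the two slots. Its x (along the roller) and y axes are those of the bottle roller. Each slot is upright, 10 mm wide, its bottom 76 mm above the bench, with a flared steel mouth 20 mm wide whose top is 114 mm above the bench.
- slot_near (a point): Where the axle's centre rests in the slot at the plate at x = -69 mm. A yellow spring clip on the slot's -y side narrows it to 6.5 mm at 88 mm above the bench; its top slopes. An axle let down stops on the clip about 12 mm above its seat; pressing that end of the roller down with roughly 4 to 12 N pushes the clip aside and the axle drops to the bottom.
- slot_far (a point): The same for the slot and clip in the plate at x = +69 mm.
- tube: White tube with orange cap, 36 mm in diameter, 164 mm long, leaning in another cell in the same way. Origin at its middle. To be left alone.
- bottle: Amber bottle with blue cap, 38 mm in diameter, 167 mm long, leaning in the third cell in the same way. Origin at its middle. To be left alone.
- jar: Jar with a red cap, 52 mm in diameter, 75 mm high, standing on the bench. Origin: centre of its underside. To be left alone.
- tipbox: Blue pipette-tip box with a clear lid, 80 x 115 x 65 mm, on the bench. Origin: centre of its underside. To be left alone.

How it is judged:
By the outcome, as a careful person would: the job done as asked, in the order asked, and still so for the second after the job is handed in, with the robot touching nothing.
It also fails if it takes over 72 s, if anything falls off the work surface, if the arm or the gripper's body presses on something with over 40 N, if the wrist force passes 120 N, or if a joint passes its speed limit or range.

## Robot

A 6-joint arm with a two-finger parallel gripper is mounted at the origin on the work surface. World frame = base frame: x ahead of the robot, y to its left, z up, the work surface at z = 0. Lengths are in m, angles in rad, forces in N, time in s.
With the tool pointing down it reaches from about 0.225 to 0.725 m from the base axis. Payload 3.1 kg.
Tool frame: the origin (TCP) lies on the centre line of the jaws, within the pads' length; the fingertips stand tips_ahead ahead of it and the grasp point (between the pads) lies 8 mm behind it (tips_ahead is the distance from the TCP to the fingertips, in m); z points along the fingers, y is the line along which they close (so a half turn about z gives the same grasp; the last joint's range is limited). The gripper opens to 85 mm and grips with 20 to 120 N. Pads are 22 mm wide; open, the fingers measure 114 mm over their backs; the gripper's body (76 mm by 85 mm) begins 54 mm behind the grasp point. The pads swing forward as they close: fully open they stand 13 mm farther back than shut.
Start: joints at [1.165, 0.048, 0.099, 1.622, 0, 1.443], TCP at [0.144, 0.505, 0.242] pointing down, gripper open.
Joint ranges: [-2.91, 2.91], [-0.99, 1.94], [-1.21, 1.42], [-2.12, 2.29], [-1.49, 1.47], [-3.14, 3.14]. Speed limits (rad/s): [2.79, 2.79, 3.14, 3.14, 3.14, 3.14].

## Interface

Orientations are given as a rotation vector (axis times angle).
In Python, from rig import state, capture, sign_off, tips_ahead gives the robot as it stands. The module is installed in compiled form; this text tells all that it offers.
- The arm moves only by the tool jog_arm, never from a script. Its argument "series" is a list of rows, each a list of 3 entries, a list of its own where there are three numbers: the shift along the world's x, y, z as a fraction of full scale, then the turn, a rotation vector about the world's x, y, z as a fraction of full scale, then the opening, from -1 (shut) to 1 (fully open). A call has 1 to 8 rows; each row shifts and turns the commanded pose from where the row before left it; what a row does not reach is not made up. Full scale, the value 1, is 25 mm for a shift and 6 degrees for a turn. A row lasts 1/12 s, in which the tool goes at most 41.7 mm and 7.16 degrees, less where a joint would pass 70% of its speed; a pose out of reach is approached as far as the arm can. A call with a number of a shift or a turn outside -1 to 1 is refused whole. A call with a gripper value outside its range is refused whole. The fingers move at their own pace and stop on an object; the grip force is fixed at half the most. Time passes only in rows, so rows that do not move let the fingers close. It gives the time, the measured TCP pose, the force, the opening and the grip force at its end, in the units of the state.
- state(): the state, without advancing time (a new reading comes with each control period).
- capture(name): name is "scene" or "top"; returns a dict with "image" (400x640x3 uint8, red, green, blue), "z_map" (400x640 float32, m along the optical axis (not along the pixel's ray), 0 where there is no reading), "K" (3x3 intrinsics, pixels), "rvec" (rotation vector, rad) and "tvec" (3), from world to camera coordinates, as OpenCV has them. Camera axes: x right, y down, z forward; pixel columns grow to the right and rows downward; lengths in m; the calibration is good to about 2 mm. A picture is of the moment at which its call begins.
- sign_off(): hands the job in; it is judged then, once.
The state is a dict: "time_s": time; "qpos": joint angles; "qd": joint speeds; "joint_torque": joint torques, N m; "eef_pos": TCP position; "ee_rot": TCP orientation; "contact_force": force on the tool from outside, world axes, zero at the start; "torque": the same for the moment, N m; "grip_width": opening from 0.0 (shut) to 1.0 (fully open); "grip_force": force on a finger pad.
Only numpy, scipy, OpenCV 4.12 (cv2) and the standard library are available. Lean on these libraries where they do the work, as an engineer would, in place of code of your own. Each camera call takes 0.05 s, during which the arm holds its last target. There are 200 camera calls.

## Working session

There is one attempt and no reset: what is moved stays moved. The work goes in short steps, Python scripts to look and compute and a tool call to move; the robot and the scene stay as the last step left them, time stands still between calls to the robot, and variables do not carry over. Pictures are saved under pics/ and viewed, at most 10 in all, crops included, and the job is handed in when it is done.

Besides the shell and the picture viewer there is one more tool, called after "Call:" by a JSON object that holds its "fn" and its "kwargs". jog_arm: Moves the arm, as the interface text tells. Shift numbers are shares of 25 mm and turn numbers shares of 6 degrees, none past 1 either way. Its arguments: {"type":"object","properties":{"series":{"type":"array","items":{"type":"array"}}},"required":["series"]}

```bash
mkdir -p pics
cat > h.py <<'E'
import numpy as np,cv2
from scipy.spatial.transform import Rotation as R
from rig import state,capture,sign_off,tips_ahead
def cloud(c):
    z=c["z_map"];K=c["K"];v,u=np.mgrid[:z.shape[0],:z.shape[1]]
    p=np.stack([(u-K[0,2])*z/K[0,0],(v-K[1,2])*z/K[1,1],z],-1)
    Rm=cv2.Rodrigues(np.array(c["rvec"],float))[0]
    w=(p-np.array(c["tvec"]).ravel())@Rm
    w[z==0]=np.nan
    return w
E
python3 - <<'E'
from h import *
print(tips_ahead, {k:np.round(v,3) for k,v in state().items()})
for n in("scene","top"):
    c=capture(n);np.savez(n+".npz",**c);cv2.imwrite(f"pics/{n}0.png",c["image"][...,::-1])
    print(c["K"],c["rvec"],c["tvec"])
E
```

```text
0.011 {'time_s': np.float64(0.0), 'qpos': array([ 1.165,  0.049,  0.098,  1.622, -0.   ,  1.443]), 'qd': array([ 0.   , -0.002,  0.001, -0.   ,  0.002, -0.   ]), 'joint_torque': array([ 1.0000e-03, -3.3878e+01,  3.2001e+01,  2.0000e-02, -0.0000e+00,
       -0.0000e+00]), 'eef_pos': array([0.144, 0.504, 0.241]), 'ee_rot': array([-0.435, -3.111,  0.004]), 'contact_force': array([-0.152, -0.309,  0.305]), 'torque': array([-0.01 , -0.013,  0.015]), 'grip_force': np.float64(0.0), 'grip_width': np.float64(1.0)}
[[483.30529062   0.         328.90540533]
 [  0.         483.30529062 200.55653744]
 [  0.           0.           1.        ]] [ 1.62767695  1.69303825 -0.86513222] [ 0.03110253 -0.2503519   1.84759977]
[[373.04587478   0.         315.85687974]
 [  0.         373.04587478 201.72869274]
 [  0.           0.           1.        ]] [ 2.15183981 -2.12432789  0.22074362] [-0.03735761  0.59727008  1.03666501]
```

View pics/scene0.png

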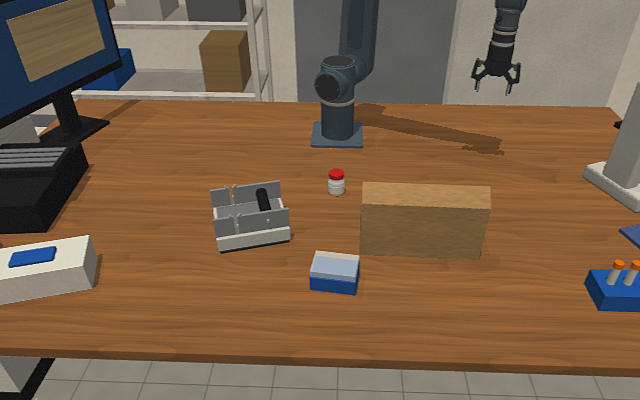

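View pics/top0.png

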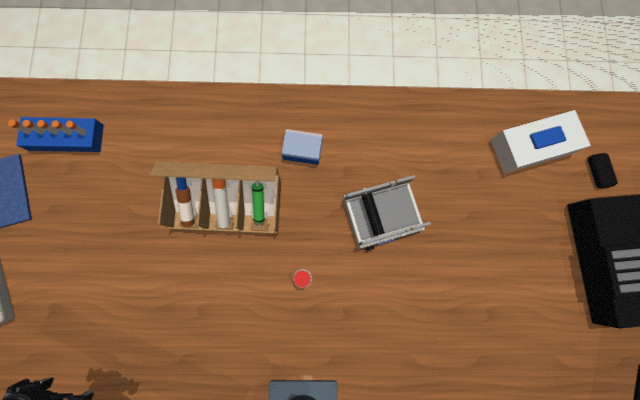

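The scene view shows the mixer (215-290, 182-250), jar, tip box and the carton's back. The top view shows the green roller in the right-hand cell (258,185)-(258,225), and the mixer at (345-430, 178-250) with the black roller on the left (+y) side and the open slots to its right.

Run:
```python
from h import *
c=dict(np.load("top.npz"));w=cloud(c);im=c["image"]
cv2.imwrite("pics/crop1.png",cv2.resize(im[150:260,145:290,::-1],None,fx=5.4,fy=5.4,interpolation=cv2.INTER_CUBIC))
cv2.imwrite("pics/crop2.png",cv2.resize(im[165:260,335:440,::-1],None,fx=6,fy=6,interpolation=cv2.INTER_CUBIC))
hsv=cv2.cvtColor(im,cv2.COLOR_RGB2HSV);U=np.arange(640)[None,:];V=np.arange(400)[:,None]
g=(hsv[...,0]>45)&(hsv[...,0]<80)&(hsv[...,1]>120)&(U>230)&(U<290)&(V>160)&(V<240)
p=w[g];p=p[~np.isnan(p).any(1)];print("green",len(p),p.mean(0),p.min(0),p.max(0))
def box(m,n,lo,hi):
    q=w[m&(w[...,2]>lo)&(w[...,2]<hi)];q=q[:,:2].astype(np.float32)
    r=cv2.minAreaRect(q);print(n,len(q),r,"\n",cv2.boxPoints(r).round(4).tolist())
M=(U>335)&(U<440)&(V>165)&(V<260);C=(U>145)&(U<290)&(V>150)&(V<250)
box(M,"mixer plates",.095,.11)
box(M,"mixer deck",.044,.056)
box(M,"mixer all",.03,.2)
box(C,"carton dividers/walls",.105,.12)
box(C,"carton near",.034,.046)
box(C,"flap",.165,.22)
J=(U>285)&(U<320)&(V>260)&(V<300);box(J,"jar",.06,.09)
T=(U>275)&(U<330)&(V>120)&(V<170);box(T,"tip",.055,.075)
```

```text
green 366 [0.58228295 0.1328876  0.09858792] [0.5352492  0.11945433 0.0173016 ] [0.63215738 0.14817688 0.14056454]
mixer plates 526 ((0.5726497173309326, -0.22980466485023499), (0.14627988636493683, 0.20035336911678314), 16.746551513671875) 
 [[0.47369998693466187, -0.1550000011920929], [0.531499981880188, -0.3467999994754791], [0.6715999841690063, -0.30469998717308044], [0.6137999892234802, -0.1128000020980835]]
mixer deck 2587 ((0.5666133165359497, -0.23086653649806976), (0.1715058535337448, 0.19965137541294098), 17.228954315185547) 
 [[0.45509999990463257, -0.16089999675750732], [0.5142999887466431, -0.3515999913215637], [0.6780999898910522, -0.30079999566078186], [0.6190000176429749, -0.11010000109672546]]
mixer all 3855 ((0.5663400292396545, -0.23208153247833252), (0.17364715039730072, 0.2018430083990097), 16.764450073242188) 
 [[0.45410001277923584, -0.16050000488758087], [0.5123000144958496, -0.3537999987602234], [0.678600013256073, -0.3037000000476837], [0.6204000115394592, -0.1103999987244606]]
carton dividers/walls 785 ((0.5929366946220398, 0.24020159244537354), (0.31777694
[... 703 characters left out ...]
3, 0.07919999957084656], [0.6804999709129333, 0.3962000012397766], [0.6312999725341797, 0.397599995136261]]
jar 221 ((0.37905794382095337, 0.008328640833497047), (0.04363475367426872, 0.04164372384548187), 0.8023907542228699) 
 [[0.3569999933242798, 0.02879999950528145], [0.35749998688697815, -0.012799999676644802], [0.40119999647140503, -0.012199999764561653], [0.40059998631477356, 0.029500000178813934]]
tip 954 ((0.772824764251709, 0.015785668045282364), (0.11215676367282867, 0.07959610223770142), 82.21409606933594) 
 [[0.7257999777793884, -0.03440000116825104], [0.8047000169754028, -0.04520000144839287], [0.8198999762535095, 0.06599999964237213], [0.7409999966621399, 0.07670000195503235]]
```

View pics/crop1.png

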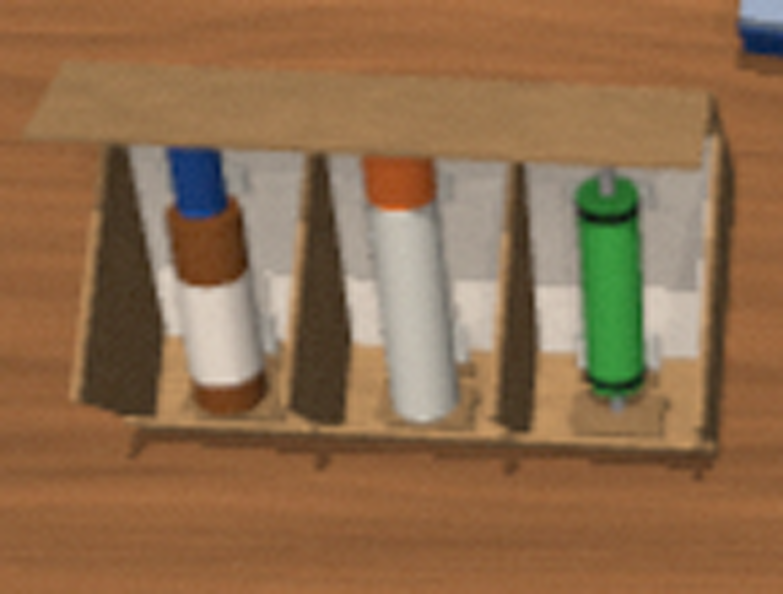

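View pics/crop2.png

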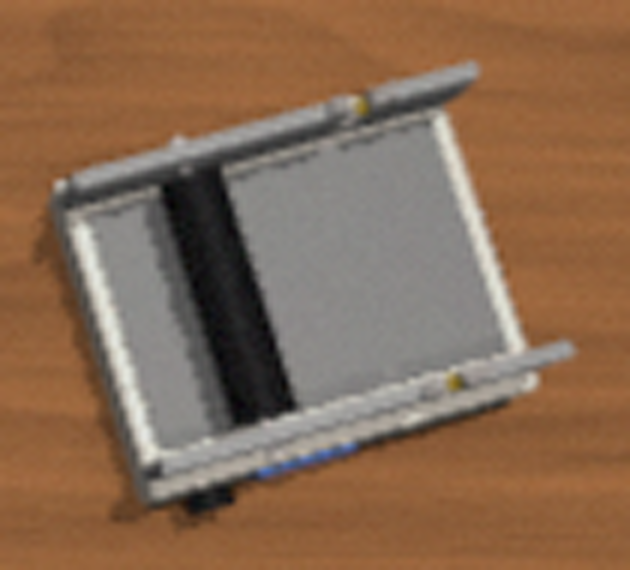

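Crop 1 shows the roller from about (605,175) to (617,405) in the crop, in the -y cell, with the flap edge across the top. Crop 2 shows yellow clips at the slots at about (360,105) and (455,382).

```bash
cat >> h.py <<'E'
d=np.pi/180
CY=-1.7*d; MY=16.9*d
def grasp_R(yaw,tilt):  # tool y along yaw+90deg, z tilted 'tilt' rad from down towards own x
    b=R.from_euler('z',yaw)*R.from_euler('y',-tilt)
    return b*R.from_euler('y',np.pi) # tool x=-x, y=y, z=-z
def to(p,Rt,n=8):
    s=state();p0=np.array(s["eef_pos"]);R0=R.from_rotvec(s["ee_rot"])
    dp=np.array(p)-p0;rv=(Rt*R0.inv()).as_rotvec()
    print("pos",p0.round(4),"dp mm",(dp*1e3).round(1),"turn deg",(rv/d).round(2),f"| per row of {n}:",(dp/.025/n).round(3),(rv/d/6/n).round(3))
    print("t",round(float(s["time_s"]),2),"F",np.round(s["contact_force"],1),"M",np.round(s["torque"],2),"w",round(float(s["grip_width"]),3),"gf",round(float(s["grip_force"]),1),"q",np.round(s["qpos"],2))
E
python3 - <<'E'
from h import *
c=dict(np.load("top.npz"));w=cloud(c)
P=lambda p:cv2.projectPoints(np.float64(p).reshape(-1,3),c["rvec"],c["tvec"],c["K"],None)[0].reshape(-1,2).round(1).tolist()
print("cam",-cv2.Rodrigues(c["rvec"])[0].T@c["tvec"])
mid=np.array([.585,.1345,.086]);a=R.from_euler('z',CY).apply([.7071,0,.7071])
print("roller lo, low sleeve end, mid, hi sleeve end, hi",P([mid+a*t for t in(-.08,-.06,0,.06,.08)]))
m=R.from_euler('z',MY)
cen=np.array([.5715,-.230,0])
print("slots at z.106",P([cen+m.apply([x,-.042,.106]) for x in(-.069,.069)]),"seat",cen+m.apply([0,-.042,.08]))
print("plate end corners",P([cen+m.apply([x,y,.106]) for x in(-.073,.073) for y in(-.1,.1)]))
print("black ends top",P([cen+m.apply([x,.042,.096]) for x in(-.065,.065)]))
R1=grasp_R(CY,45*d);g=R1.apply([0,0,1])
print("z",g,"grasp tcp",mid+g*.008)
to(mid+g*(.008-.15),R1,16)
E
```

```text
cam [ 0.40149656 -0.00351667  1.12764783]
roller lo, low sleeve end, mid, hi sleeve end, hi [[259.1, 225.5], [258.9, 220.1], [258.0, 203.3], [257.1, 185.3], [256.8, 179.0]]
slots at z.106 [[410.2, 228.2], [394.4, 181.5]] seat [ 0.58370949 -0.27018617  0.08      ]
plate end corners [[430.3, 223.8], [361.8, 244.0], [413.2, 174.8], [346.2, 193.8]]
black ends top [[380.3, 235.6], [366.1, 191.6]]
z [ 0.70679556 -0.0209772  -0.70710678] grasp tcp [0.59065436 0.13433218 0.08034315]
pos [0.1438 0.5044 0.2412] dp mm [ 340.9 -366.9  -54.8] turn deg [ -6.8  -44.61  13.52] | per row of 16: [ 0.852 -0.917 -0.137] [-0.071 -0.465  0.141]
t 0.1 F [ 1.  -0.4  0.2] M [ 0.01 -0.01 -0.01] w 0.996 gf 0.0 q [ 1.17  0.05  0.1   1.62 -0.    1.44]
```

Call:
{"fn": "jog_arm", "kwargs": {"series": [[[0.85, -0.92, 0.3], [-0.07, -0.46, 0.14], 0.1], [[0.85, -0.92, 0.3], [-0.07, -0.46, 0.14], 0.1], [[0.85, -0.92, 0.1], [-0.07, -0.46, 0.14], 0.1], [[0.85, -0.92, 0], [-0.07, -0.46, 0.14], 0.1], [[0.85, -0.92, 0], [-0.07, -0.46, 0.14], 0.1], [[0.85, -0.92, 0], [-0.07, -0.46, 0.14], 0.1], [[0.85, -0.92, 0], [-0.07, -0.46, 0.14], 0.1], [[0.85, -0.92, 0], [-0.07, -0.46, 0.14], 0.1]]}}

```text
time_s: 0.77
eef_pos: [0.3146, 0.3196, 0.2593]
ee_rot: [0.217, 2.742, -0.008]
contact_force: [-0.4, 0.5, 0.7]
grip_width: 0.552
grip_force: 0.0
```

Call:
{"fn": "jog_arm", "kwargs": {"series": [[[0.85, -0.92, 0], [-0.07, -0.46, 0.14], 0.1], [[0.85, -0.92, 0], [-0.07, -0.46, 0.14], 0.1], [[0.85, -0.92, 0], [-0.07, -0.46, 0.14], 0.1], [[0.85, -0.92, 0], [-0.07, -0.46, 0.14], 0.1], [[0.85, -0.92, 0], [-0.07, -0.46, 0.14], 0.1], [[0.8, -0.92, 0], [-0.07, -0.46, 0.14], 0.1], [[0.4, -0.6, 0], [-0.07, -0.46, 0.14], 0.1], [[0, 0, 0], [0, 0, 0], 0.1]]}}

```text
time_s: 1.43
eef_pos: [0.4493, 0.1645, 0.2557]
ee_rot: [0.062, 2.415, -0.017]
contact_force: [-0.2, 0.0, -0.6]
grip_width: 0.552
grip_force: 0.0
```

```bash
cat >> h.py <<'E'
mid=np.array([.585,.1345,.086]);R1=grasp_R(CY,45*d);g=R1.apply([0,0,1])
E
python3 - <<'E'
from h import *
to(mid+g*(.008-.14),R1,4)
E
```

```text
pos [0.4493 0.1645 0.2557] dp mm [ 42.4 -27.2 -76.4] turn deg [-0.42 -3.37  1.11] | per row of 4: [ 0.424 -0.272 -0.764] [-0.017 -0.141  0.046]
t 1.43 F [-0.2  0.  -0.6] M [0.07 0.75 0.01] w 0.552 gf 0.0 q [ 0.39 -0.79 -0.69  1.   -0.28  0.34]
```

Call:
{"fn": "jog_arm", "kwargs": {"series": [[[0.42, -0.27, -0.76], [-0.02, -0.14, 0.05], 0.1], [[0.42, -0.27, -0.76], [-0.02, -0.14, 0.05], 0.1], [[0.42, -0.27, -0.76], [-0.02, -0.14, 0.05], 0.1], [[0.42, -0.27, -0.76], [-0.02, -0.14, 0.05], 0.1], [[0, 0, 0], [0, 0, 0], 0.1], [[0, 0, 0], [0, 0, 0], 0.1]]}}

```text
time_s: 1.93
eef_pos: [0.4908, 0.1409, 0.1809]
ee_rot: [0.028, 2.359, -0.011]
contact_force: [-0.4, -0.7, 0.4]
grip_width: 0.549
grip_force: 0.0
```

Run:
```python
from h import *
to(mid+g*(.008),R1,8)
c=capture("top");im=c["image"]
cv2.imwrite("pics/a.png",cv2.resize(im[150:290,200:300,::-1],None,fx=4.2,fy=4.2,interpolation=cv2.INTER_CUBIC))
```

```text
pos [0.4908 0.1409 0.1809] dp mm [  99.8   -6.5 -100.5] turn deg [-0.05 -0.16 -0.34] | per row of 8: [ 0.499 -0.033 -0.503] [-0.001 -0.003 -0.007]
t 1.93 F [-0.4 -0.7  0.4] M [ 0.07  0.65 -0.06] w 0.549 gf 0.0 q [ 0.27 -0.8  -0.87  0.73 -0.2   0.21]
```

View pics/a.png

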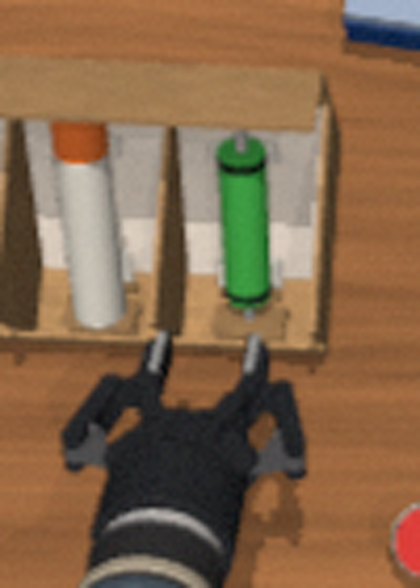

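The fingers appear at crop (160,335) and (255,340), the roller at (240,140)-(250,320). The fingers look offset to the left, so I'll check that against projection.

Run:
```python
from h import *
s=state();p=np.array(s["eef_pos"]);Rt=R.from_rotvec(s["ee_rot"])
c=capture("top");w=cloud(c)
P=lambda p:cv2.projectPoints(np.float64(p).reshape(-1,3),c["rvec"],c["tvec"],c["K"],None)[0].reshape(-1,2).round(1).tolist()
print("tips L/R, tcp, knuckle",P([p+Rt.apply(v) for v in([0,.023,.011],[0,-.023,.011],[0,0,0],[0,0,-.07])]))
print(Rt.as_matrix().round(3))
for u,v in((238,231),(260,231),(222,257),(266,258)):
  q=w[v-3:v+4,u-3:u+4].reshape(-1,3);q=q[q[:,2]>.1];print((u,v),len(q),np.median(q,0).round(3),Rt.inv().apply(np.median(q,0)-p).round(3))
m=w[225:300,205:285].reshape(-1,3);m=m[m[:,2]>.13];l=Rt.inv().apply(m-p)
for z in np.arange(-.14,.02,.01):
  k=l[(l[:,2]>z)&(l[:,2]<z+.01)]
  if len(k)>3: print(round(z,2),k[:,:2].min(0).round(3),k[:,:2].max(0).round(3))
```

```text
tips L/R, tcp, knuckle [[240.5, 229.7], [258.7, 230.3], [249.0, 232.7], [244.5, 251.6]]
[[-0.706  0.023  0.708]
 [ 0.018  1.    -0.015]
 [-0.708  0.002 -0.706]]
(238, 231) 31 [0.494 0.168 0.194] [-0.009  0.026 -0.006]
(260, 231) 31 [0.493 0.113 0.193] [-0.008 -0.028 -0.006]
(222, 257) 46 [0.428 0.191 0.251] [-0.002  0.048 -0.093]
(266, 258) 49 [0.427 0.089 0.251] [-0.003 -0.053 -0.092]
-0.14 [-0.04  -0.036] [0.002 0.034]
-0.13 [-0.038 -0.036] [0.006 0.035]
-0.12 [-0.038 -0.036] [-0.     0.037]
-0.11 [-0.013 -0.041] [0.006 0.042]
-0.1 [-0.022 -0.065] [0.012 0.068]
-0.09 [-0.022 -0.065] [-0.002  0.067]
-0.08 [-0.018 -0.064] [0.001 0.065]
-0.07 [-0.018 -0.061] [0.01  0.062]
-0.06 [-0.018 -0.057] [0.016 0.059]
-0.05 [-0.015 -0.054] [0.011 0.057]
-0.04 [-0.015 -0.048] [-0.001  0.054]
-0.03 [-0.013 -0.037] [0.009 0.037]
-0.02 [-0.013 -0.035] [0.012 0.037]
-0.01 [-0.013 -0.036] [0.009 0.038]
0.0 [-0.014 -0.028] [-0.002  0.037]
```

```bash
cat >> h.py <<'E'
R1=grasp_R(CY,25*d);g=R1.apply([0,0,1]);a=R.from_euler('z',CY).apply([.7071,0,.7071])
G=mid+a*.008+g*.005
E
python3 - <<'E'
from h import *
print(G);to(G-g*.09,R1,4)
E
```

```text
[0.59276647 0.1342695  0.08712526]
pos [0.4927 0.1418 0.1859] dp mm [ 62.1  -6.4 -17.2] turn deg [ 0.38 20.26 -0.37] | per row of 4: [ 0.621 -0.064 -0.172] [ 0.016  0.844 -0.015]
t 2.03 F [1.2 0.3 1.2] M [-0.01  0.65 -0.02] w 0.549 gf 0.0 q [ 0.27 -0.8  -0.87  0.73 -0.2   0.21]
```

Call:
{"fn": "jog_arm", "kwargs": {"series": [[[0.62, -0.07, 0.1], [0, 0.84, -0.02], -0.02], [[0.62, -0.07, 0], [0, 0.84, -0.02], -0.02], [[0.62, -0.06, -0.3], [0, 0.84, -0.02], -0.02], [[0.62, -0.06, -0.5], [0, 0.84, -0.02], -0.02], [[0, 0, 0], [0, 0, 0], -0.02], [[0, 0, 0], [0, 0, 0], -0.02]]}}

```text
time_s: 2.53
eef_pos: [0.5561, 0.1349, 0.1653]
ee_rot: [0.039, 2.708, -0.021]
contact_force: [0.1, 0.3, 0.3]
grip_width: 0.487
grip_force: 0.0
```

Run:
```python
from h import *
q=np.array([state()["eef_pos"] for _ in range(3)]);print(q.round(4))
to(G-g*.02,R1,8)
```

```text
[[0.5561 0.1349 0.1653]
 [0.5561 0.1349 0.1653]
 [0.5561 0.1349 0.1653]]
pos [0.5561 0.1349 0.1653] dp mm [ 28.2  -0.4 -60.1] turn deg [ 0.5  -0.21  0.06] | per row of 8: [ 0.141 -0.002 -0.3  ] [ 0.01  -0.004  0.001]
t 2.53 F [0.1 0.3 0.3] M [-0.04  0.45  0.03] w 0.487 gf 0.0 q [ 0.17 -0.27 -0.42  1.   -0.09  0.18]
```

Call:
{"fn": "jog_arm", "kwargs": {"series": [[[0.14, 0, -0.3], [0, 0, 0], -0.02], [[0.14, 0, -0.3], [0, 0, 0], -0.02], [[0.14, 0, -0.3], [0, 0, 0], -0.02], [[0.14, 0, -0.3], [0, 0, 0], -0.02], [[0.14, 0, -0.3], [0, 0, 0], -0.02], [[0.14, 0, -0.3], [0, 0, 0], -0.02], [[0.14, 0, -0.3], [0, 0, 0], -0.02], [[0.14, 0, -0.3], [0, 0, 0], -0.02]]}}

```text
time_s: 3.2
eef_pos: [0.5823, 0.1343, 0.1056]
ee_rot: [0.039, 2.705, -0.02]
contact_force: [0.2, 0.7, -0.2]
grip_width: 0.489
grip_force: 0.0
```

Run:
```python
from h import *
to(G,R1,4)
c=capture("top");im=c["image"]
cv2.imwrite("pics/b.png",cv2.resize(im[155:255,215:300,::-1],None,fx=6,fy=6,interpolation=cv2.INTER_CUBIC))
```

```text
pos [0.5823 0.1343 0.1056] dp mm [ 10.4  -0.  -18.5] turn deg [0.47 0.   0.06] | per row of 4: [ 0.104 -0.    -0.185] [0.02  0.    0.002]
t 3.2 F [ 0.2  0.7 -0.2] M [-0.03  0.45 -0.01] w 0.489 gf 0.0 q [ 0.16 -0.17 -0.46  0.85 -0.09  0.17]
```

View pics/b.png

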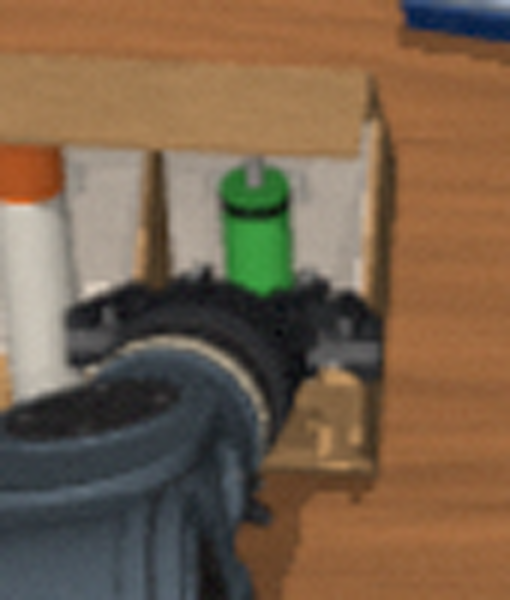

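The hand is over the green roller at crop (255,290), knuckles spanning (65-380) above the cell walls, with no force reading. I'll go down the last stretch and close.

Call:
{"fn": "jog_arm", "kwargs": {"series": [[[0.1, 0, -0.18], [0, 0, 0], -0.02], [[0.1, 0, -0.18], [0, 0, 0], -0.02], [[0.1, 0, -0.18], [0, 0, 0], -0.02], [[0.1, 0, -0.18], [0, 0, 0], -0.02], [[0, 0, 0], [0, 0, 0], -0.02]]}}

```text
time_s: 3.67
eef_pos: [0.592, 0.1342, 0.087]
ee_rot: [0.039, 2.707, -0.021]
contact_force: [-0.3, 0.3, 0.0]
grip_width: 0.492
grip_force: 0.0
```

Call:
{"fn": "jog_arm", "kwargs": {"series": [[[0, 0, 0], [0, 0, 0], -1], [[0, 0, 0], [0, 0, 0], -1], [[0, 0, 0], [0, 0, 0], -1], [[0, 0, 0], [0, 0, 0], -1], [[0, 0, 0], [0, 0, 0], -1], [[0, 0, 0], [0, 0, 0], -1]]}}

```text
time_s: 4.17
eef_pos: [0.5919, 0.1345, 0.0881]
ee_rot: [0.039, 2.706, -0.02]
contact_force: [-0.8, 0.6, -1.8]
grip_width: 0.355
grip_force: 59.3
```

Call:
{"fn": "jog_arm", "kwargs": {"series": [[[0, 0, 0.15], [0, 0, 0], -1], [[-0.05, 0, 0.25], [0, 0, 0], -1], [[-0.05, 0, 0.25], [0, 0, 0], -1], [[-0.2, 0, 0.3], [0, 0, 0], -1], [[-0.3, 0, 0.3], [0, 0, 0], -1], [[-0.3, 0, 0.3], [0, 0, 0], -1], [[-0.3, 0, 0.3], [0, 0, 0], -1], [[-0.3, 0, 0.3], [0, 0, 0], -1]]}}

```text
time_s: 4.83
eef_pos: [0.5538, 0.1344, 0.1431]
ee_rot: [0.039, 2.705, -0.02]
contact_force: [-0.1, -0.1, -1.7]
grip_width: 0.354
grip_force: 59.4
```

Call:
{"fn": "jog_arm", "kwargs": {"series": [[[-0.4, 0, 0.4], [0, 0, 0], -1], [[-0.5, 0, 0.5], [0, 0, 0], -1], [[-0.5, 0, 0.5], [0, 0, 0], -1], [[-0.5, 0, 0.5], [0, 0, 0], -1], [[-0.5, 0, 0.5], [0, 0, 0], -1], [[-0.5, 0, 0.5], [0, 0, 0], -1], [[-0.3, 0, 0.5], [0, 0, 0], -1], [[0, 0, 0], [0, 0, 0], -1]]}}

```text
time_s: 5.5
eef_pos: [0.4749, 0.1349, 0.2317]
ee_rot: [0.038, 2.698, -0.018]
contact_force: [0.6, 0.3, -1.4]
grip_width: 0.355
grip_force: 59.4
```

```bash
cat >> h.py <<'E'
seat=np.array([.5837,-.2702,.08]);mx=R.from_euler('z',MY).apply([1,0,0]);my=R.from_euler('z',MY).apply([0,1,0])
R2=grasp_R(MY,-20*d);g2=R2.apply([0,0,1]);S=seat+mx*.008+g2*.005
E
python3 - <<'E'
from h import *
print(S);to(S+[0,0,.1],R2,20)
E
```

```text
[ 0.58971826 -0.26837151  0.07530154]
pos [0.4749 0.1349 0.2317] dp mm [ 114.8 -403.2  -56.4] turn deg [-5.67 45.23 17.48] | per row of 20: [ 0.23  -0.806 -0.113] [-0.047  0.377  0.146]
t 5.5 F [ 0.6  0.3 -1.4] M [0.05 0.48 0.01] w 0.355 gf 59.4 q [ 0.21 -0.49 -0.45  1.18 -0.11  0.21]
```

Call:
{"fn": "jog_arm", "kwargs": {"series": [[[0, -0.8, 0], [-0.05, 0.38, 0.15], -1], [[0, -0.8, 0], [-0.05, 0.38, 0.15], -1], [[0, -0.8, 0], [-0.05, 0.38, 0.15], -1], [[0.2, -0.8, 0], [-0.05, 0.38, 0.15], -1], [[0.2, -0.8, 0], [-0.05, 0.38, 0.15], -1], [[0.2, -0.8, 0], [-0.05, 0.38, 0.15], -1], [[0.3, -0.8, 0], [-0.05, 0.38, 0.15], -1], [[0.3, -0.8, 0], [-0.05, 0.38, 0.15], -1]]}}

```text
time_s: 6.17
eef_pos: [0.5051, -0.027, 0.2268]
ee_rot: [-0.161, 3.019, -0.05]
contact_force: [0.7, 0.7, -2.1]
grip_width: 0.354
grip_force: 59.6
```

Call:
{"fn": "jog_arm", "kwargs": {"series": [[[0.3, -0.8, 0], [-0.05, 0.38, 0.15], -1], [[0.3, -0.8, 0], [-0.05, 0.38, 0.15], -1], [[0.3, -0.8, 0], [-0.05, 0.38, 0.15], -1], [[0.3, -0.8, 0], [-0.05, 0.38, 0.15], -1], [[0.3, -0.8, 0], [-0.05, 0.38, 0.15], -1], [[0.3, -0.8, 0], [-0.05, 0.38, 0.15], -1], [[0.3, -0.8, 0], [-0.05, 0.38, 0.15], -1], [[0.3, -0.8, 0], [-0.05, 0.38, 0.15], -1]]}}

```text
time_s: 6.83
eef_pos: [0.5656, -0.187, 0.2264]
ee_rot: [0.35, -2.92, 0.074]
contact_force: [0.2, -0.1, -2.3]
grip_width: 0.354
grip_force: 59.6
```

Call:
{"fn": "jog_arm", "kwargs": {"series": [[[0.3, -0.8, 0], [-0.05, 0.38, 0.15], -1], [[0.3, -0.8, 0], [-0.05, 0.38, 0.15], -1], [[0.3, -0.8, 0], [-0.05, 0.38, 0.15], -1], [[0.2, -0.6, 0], [-0.05, 0.38, 0.15], -1], [[0, 0, 0], [0, 0, 0], -1], [[0, 0, 0], [0, 0, 0], -1]]}}

```text
time_s: 7.33
eef_pos: [0.5931, -0.2614, 0.2225]
ee_rot: [0.422, -2.747, 0.077]
contact_force: [0.6, 0.3, -2.4]
grip_width: 0.352
grip_force: 59.8
```

Run:
```python
from h import *
to(S+[0,0,.08],R2,6)
for n in("top","scene"):
    c=capture(n);np.savez(n+"1.npz",**c)
    w=cloud(c);hsv=cv2.cvtColor(c["image"],cv2.COLOR_RGB2HSV)
    m=(hsv[...,0]>45)&(hsv[...,0]<80)&(hsv[...,1]>110)&(w[...,2]>.1)
    v,u=np.nonzero(m);print(n,m.sum(),u.min(),u.max(),v.min(),v.max(),w[m].mean(0),w[m].min(0),w[m].max(0))
```

```text
pos [ 0.5931 -0.2614  0.2225] dp mm [ -3.4  -7.  -67.2] turn deg [ 0.23 -0.89 -0.55] | per row of 6: [-0.022 -0.047 -0.448] [ 0.006 -0.025 -0.015]
t 7.33 F [ 0.6  0.3 -2.4] M [ 0.17 -0.47 -0.01] w 0.352 gf 59.8 q [-0.41  0.77  0.95  2.03 -0.24 -0.68]
top 10 601 611 248 295 [ 0.4129722  -0.81905342  0.11756938] [ 0.34352521 -0.82399617  0.11237352] [ 0.46884457 -0.81185202  0.12177822]
scene 296 70 238 13 180 [ 0.60203087 -0.26377794  0.23881572] [-0.27493093 -0.9965884   0.14818828] [ 0.66060289 -0.23180186  0.37258444]
```

Run:
```python
from h import *
t=dict(np.load("top1.npz"))["image"][150:260,340:440,::-1];s=dict(np.load("scene1.npz"))["image"][120:260,195:300,::-1]
t=cv2.resize(t,None,fx=4,fy=4,interpolation=cv2.INTER_CUBIC);s=cv2.resize(s,None,fx=3.8,fy=3.8,interpolation=cv2.INTER_CUBIC)
o=np.zeros((540,800,3),np.uint8);o[:t.shape[0],:t.shape[1]]=t;o[:s.shape[0],400:400+s.shape[1]]=s;cv2.imwrite("pics/c.png",o)
```

```text
(no output)
```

View pics/c.png

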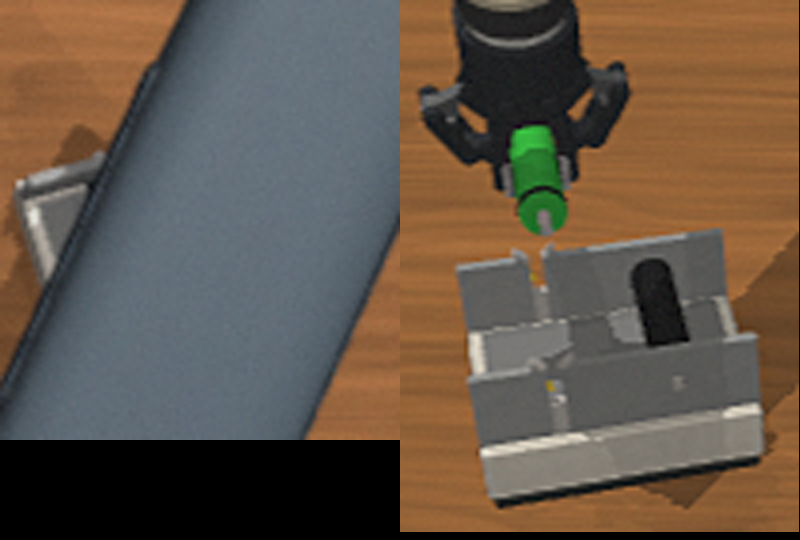

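The left panel (top camera) is blocked by the arm. The right one shows the roller's far stub tip at (545,222), the rear slot around (537,290) and the front slot around (557,400). I'll compare these with the projected model.

Run:
```python
from h import *
c=dict(np.load("scene1.npz"));w=cloud(c)
def P(p):
    q=cv2.projectPoints(np.float64(p).reshape(-1,3),c["rvec"],c["tvec"],c["K"],None)[0].reshape(-1,2)
    return q.round(1).tolist(),((q-[195,120])*3.8+[400,0]).round(0).tolist()
s=state();p=np.array(s["eef_pos"]);Rt=R.from_rotvec(s["ee_rot"])
at=R1.inv().apply(a);ax=Rt.apply(at);m=p-Rt.apply([0,0,.005])-ax*.008
print("axis",ax,"pitch",np.arcsin(ax[2])/d,"yaw",np.arctan2(ax[1],ax[0])/d,"mid",m)
print("far tip",P(m+ax*.08),"sleeve top far",P(m+ax*.06+[0,0,.016]))
for x in(-.073,-.065,.065,.073):
  print("x",x,"slot top z.106, seat z.08",P([seat*[1,1,0]+mx*x+[0,0,z] for z in(.114,.106,.08)])[1])
print("plate corners +x", P([seat*[1,1,0]+my*(.042+y)+mx*.073+[0,0,.106] for y in(-.1,.1)])[1])
print("plate corners -x", P([seat*[1,1,0]+my*(.042+y)-mx*.073+[0,0,.106] for y in(-.1,.1)])[1])
hsv=cv2.cvtColor(c["image"],cv2.COLOR_RGB2HSV)
gm=(hsv[...,0]>45)&(hsv[...,0]<80)&(hsv[...,1]>110);gm[:, :220]=0;gm[:,250:]=0;gm[:145]=0;gm[190:]=0
q=w[gm];q=q[~np.isnan(q).any(1)]
l=q-m;A=l@ax;rad=np.linalg.norm(l-A[:,None]*ax,axis=1)
b=A<.058
print(len(q),"axial max",np.sort(A)[-5:],"radius med",np.median(rad[b]),np.median(l[b]@my),np.median(l[b][:,2]))
# fit cylinder
from scipy.optimize import least_squares
def f(x):
    n=ax+np.array([0,0,x[2]])+my*x[3];n/=np.linalg.norm(n);o=m+my*x[0]+np.array([0,0,x[1]]);k=q[b]-o
    return np.linalg.norm(k-(k@n)[:,None]*n,axis=1)-.016
r=least_squares(f,[0,0,0,0],loss='soft_l1',f_scale=.002);print("off y,z,dpitch,dyaw",r.x,r.cost)
ye=(hsv[...,0]>20)&(hsv[...,0]<32)&(hsv[...,1]>150);ye[:180]=0;ye[240:]=0;ye[:,:215]=0;ye[:,250:]=0
v,u=np.nonzero(ye);print(list(zip(((u-195)*3.8+400).astype(int).tolist(),((v-120)*3.8).astype(int).tolist())))
```

```text
axis [ 0.95349684  0.30110183 -0.01273883] pitch -0.7299011478908166 yaw 17.5254354137691 mid [ 0.5864203  -0.26207964  0.23186424]
far tip ([[233.4, 178.8]], [[546.0, 223.0]]) sleeve top far ([[231.8, 168.9]], [[540.0, 186.0]])
x -0.073 slot top z.106, seat z.08 [[533.0, 243.0], [535.0, 252.0], [539.0, 280.0]]
x -0.065 slot top z.106, seat z.08 [[534.0, 249.0], [536.0, 257.0], [540.0, 286.0]]
x 0.065 slot top z.106, seat z.08 [[552.0, 351.0], [553.0, 360.0], [557.0, 390.0]]
x 0.073 slot top z.106, seat z.08 [[553.0, 358.0], [554.0, 367.0], [559.0, 397.0]]
plate corners +x [[469.0, 380.0], [757.0, 336.0]]
plate corners -x [[456.0, 263.0], [722.0, 225.0]]
294 axial max [0.06319867 0.06346058 0.06356375 0.06412729 0.07599467] radius med 0.012449005630724347 -0.00026610091781105856 0.009536394899287537
off y,z,dpitch,dyaw [-0.0015741  -0.00467245  0.02216406 -0.01005651] 0.0013564429215055386
[(533, 273), (533, 277), (548, 383), (548, 387)]
```

Call:
{"fn": "jog_arm", "kwargs": {"series": [[[-0.02, -0.05, -0.4], [0, -0.02, -0.01], -1], [[-0.02, -0.05, -0.4], [0, -0.02, -0.01], -1], [[-0.02, -0.05, -0.4], [0, -0.03, -0.02], -1], [[-0.02, -0.05, -0.4], [0.01, -0.03, -0.02], -1], [[-0.02, -0.05, -0.4], [0.01, -0.03, -0.02], -1], [[-0.04, -0.03, -0.4], [0.01, -0.02, -0.01], -1], [[0, 0, 0], [0, 0, 0], -1], [[0, 0, 0], [0, 0, 0], -1]]}}

```text
time_s: 8.1
eef_pos: [0.5881, -0.2667, 0.1689]
ee_rot: [0.413, -2.769, 0.079]
contact_force: [-0.3, 0.3, -1.9]
grip_width: 0.353
grip_force: 59.7
```

Run:
```python
from h import *
to(S+[0,0,.045],R2,6)
```

```text
pos [ 0.5881 -0.2667  0.1689] dp mm [  1.6  -1.6 -48.6] turn deg [ 0.21  0.27 -0.12] | per row of 6: [ 0.011 -0.011 -0.324] [ 0.006  0.008 -0.003]
t 8.1 F [-0.3  0.3 -1.9] M [ 0.15 -0.41  0.  ] w 0.353 gf 59.7 q [-0.42  0.7   0.74  1.87 -0.23 -0.69]
```

Call:
{"fn": "jog_arm", "kwargs": {"series": [[[0, -0.01, -0.33], [0, 0, 0], -1], [[0.02, -0.02, -0.33], [0, 0.02, -0.01], -1], [[0.02, -0.02, -0.33], [0, 0.02, -0.01], -1], [[0.02, -0.02, -0.33], [0.01, 0, 0], -1], [[0, 0, -0.33], [0.01, 0, 0], -1], [[0, 0, -0.3], [0.01, 0, 0], -1], [[0, 0, 0], [0, 0, 0], -1], [[0, 0, 0], [0, 0, 0], -1]]}}

```text
time_s: 8.77
eef_pos: [0.5896, -0.2692, 0.1171]
ee_rot: [0.41, -2.762, 0.07]
contact_force: [-0.3, 0.3, -2.3]
grip_width: 0.351
grip_force: 59.7
```

Run:
```python
from h import *
to(S+[0,0,.012],R2,6)
c=capture("scene");np.savez("scene2.npz",**c)
cv2.imwrite("pics/d.png",cv2.resize(c["image"][150:255,205:300,::-1],None,fx=5.7,fy=5.7,interpolation=cv2.INTER_CUBIC))
```

```text
pos [ 0.5896 -0.2692  0.1171] dp mm [  0.1   0.8 -29.8] turn deg [-0.05 -0.18  0.04] | per row of 6: [ 0.001  0.005 -0.199] [-0.001 -0.005  0.001]
t 8.77 F [-0.3  0.3 -2.3] M [ 0.1  -0.46  0.05] w 0.351 gf 59.7 q [-0.43  0.71  0.65  1.78 -0.23 -0.69]
```

View pics/d.png

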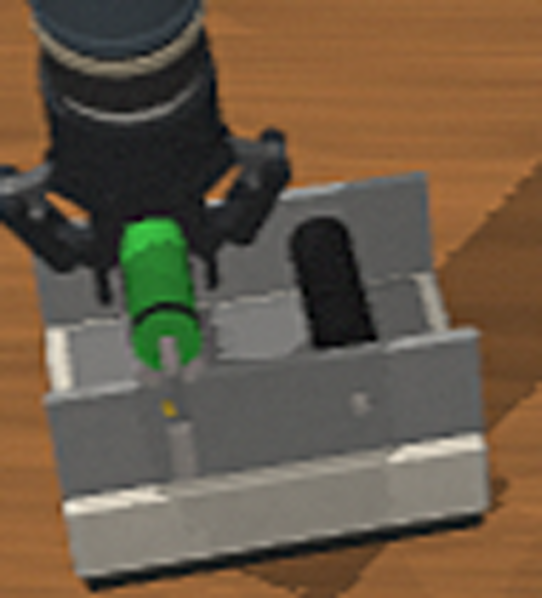

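The front stub tip at (168,355) stands just over the front slot's mouth (172,370), with the yellow clip at (170,408) below. It is aligned, so I'm lowering onto the clips.

Call:
{"fn": "jog_arm", "kwargs": {"series": [[[0, 0, -0.2], [0, 0, 0], -1], [[0, 0, -0.2], [0, 0, 0], -1], [[0, 0, -0.2], [0, 0, 0], -1], [[0, 0.01, -0.2], [0, 0, 0], -1], [[0, 0.01, -0.15], [0, 0, 0], -1], [[0, 0, 0], [0, 0, 0], -1]]}}

```text
time_s: 9.32
eef_pos: [0.5899, -0.2689, 0.0932]
ee_rot: [0.41, -2.763, 0.072]
contact_force: [0.9, -0.3, -2.3]
grip_width: 0.356
grip_force: 59.7
```

Run:
```python
from h import *
to(S,R2,6)
```

```text
pos [ 0.5899 -0.2689  0.0932] dp mm [ -0.1   0.5 -17.9] turn deg [-0.   -0.13  0.02] | per row of 6: [-0.001  0.003 -0.119] [-0.    -0.004  0.   ]
t 9.32 F [ 0.9 -0.3 -2.3] M [-0.01 -0.6   0.12] w 0.356 gf 59.7 q [-0.42  0.71  0.61  1.74 -0.23 -0.69]
```

Inside the mouths without contact; next onto the clips, gently.

Call:
{"fn": "jog_arm", "kwargs": {"series": [[[0, 0, -0.08], [0, 0, 0], -1], [[0, 0, -0.08], [0, 0, 0], -1], [[0, 0, -0.08], [0, 0, 0], -1], [[0, 0, 0], [0, 0, 0], -1], [[0, 0, 0], [0, 0, 0], -1]]}}

```text
time_s: 9.73
eef_pos: [0.5902, -0.2686, 0.0891]
ee_rot: [0.411, -2.764, 0.072]
contact_force: [-0.8, 0.9, -1.2]
grip_width: 0.354
grip_force: 59.9
```

Call:
{"fn": "jog_arm", "kwargs": {"series": [[[0, 0, -0.08], [0, 0, 0], -1], [[0, 0, -0.08], [0, 0, 0], -1], [[0, 0, 0], [0, 0, 0], -1], [[0, 0, 0], [0, 0, 0], -1]]}}

```text
time_s: 10.07
eef_pos: [0.5903, -0.2685, 0.086]
ee_rot: [0.411, -2.765, 0.073]
contact_force: [-0.8, 3.3, 4.6]
grip_width: 0.353
grip_force: 60.0
```

Run:
```python
from h import *
to(S,R2,6)
```

```text
pos [ 0.5903 -0.2685  0.086 ] dp mm [ -0.5   0.1 -10.7] turn deg [ 0.02 -0.03 -0.  ] | per row of 6: [-0.004  0.001 -0.071] [ 0.001 -0.001 -0.   ]
t 10.07 F [-0.8  3.3  4.6] M [ 0.49  0.49 -0.05] w 0.353 gf 60.0 q [-0.42  0.71  0.6   1.72 -0.23 -0.69]
```

Call:
{"fn": "jog_arm", "kwargs": {"series": [[[0, 0, -0.08], [0, 0, 0], -1], [[0, 0, -0.08], [0, 0, 0], -1], [[0, 0, 0], [0, 0, 0], -1], [[0, 0, 0], [0, 0, 0], -1]]}}

```text
time_s: 10.4
eef_pos: [0.59, -0.2691, 0.0789]
ee_rot: [0.409, -2.764, 0.071]
contact_force: [0.4, 0.3, -2.4]
grip_width: 0.353
grip_force: 59.9
```

Call:
{"fn": "jog_arm", "kwargs": {"series": [[[0, 0, -0.08], [0, 0, 0], -1], [[0, 0, -0.08], [0, 0, 0], -1], [[0, 0, 0], [0, 0, 0], -1], [[0, 0, 0], [0, 0, 0], -1]]}}

```text
time_s: 10.73
eef_pos: [0.5903, -0.2692, 0.0772]
ee_rot: [0.41, -2.765, 0.074]
contact_force: [-1.3, 0.5, 2.0]
grip_width: 0.354
grip_force: 60.2
```

Run:
```python
from h import *
to(S,R2,6)
```

```text
pos [ 0.5903 -0.2692  0.0772] dp mm [-0.6  0.8 -1.9] turn deg [ 0.06 -0.02  0.04] | per row of 6: [-0.004  0.006 -0.013] [ 0.002 -0.001  0.001]
t 10.73 F [-1.3  0.5  2. ] M [ 0.11 -0.07 -0.07] w 0.354 gf 60.2 q [-0.42  0.72  0.58  1.71 -0.23 -0.69]
```

Call:
{"fn": "jog_arm", "kwargs": {"series": [[[0, 0, -0.06], [0, 0, 0], -1], [[0, 0, -0.06], [0, 0, 0], -1], [[0, 0, 0], [0, 0, 0], -1], [[0, 0, 0], [0, 0, 0], -1]]}}

```text
time_s: 11.07
eef_pos: [0.5903, -0.2693, 0.0771]
ee_rot: [0.41, -2.765, 0.075]
contact_force: [-1.9, 1.3, 9.6]
grip_width: 0.35
grip_force: 61.1
```

Run:
```python
from h import *
to(S,R2,6)
c=capture("scene")
cv2.imwrite("pics/e.png",cv2.resize(c["image"][165:255,205:300,::-1],None,fx=6.5,fy=6.5,interpolation=cv2.INTER_CUBIC))
```

```text
pos [ 0.5903 -0.2693  0.0771] dp mm [-0.6  0.9 -1.8] turn deg [0.12 0.03 0.02] | per row of 6: [-0.004  0.006 -0.012] [0.003 0.001 0.   ]
t 11.07 F [-1.9  1.3  9.6] M [ 0.25  0.78 -0.23] w 0.35 gf 61.1 q [-0.42  0.71  0.58  1.7  -0.23 -0.69]
```

View pics/e.png

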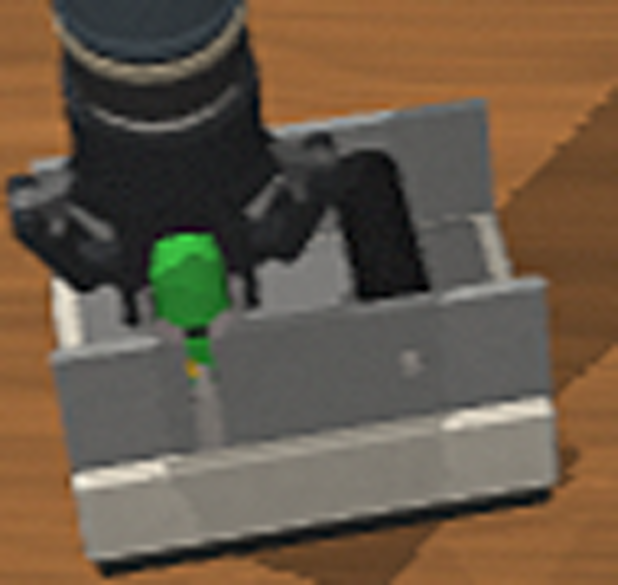

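Front stub sits below the yellow clip (192,370) at about (205,385), level with the black roller's spindle (410,362). Extra pressing gave 12 N and no travel, so it has bottomed. Easing off and releasing.

Call:
{"fn": "jog_arm", "kwargs": {"series": [[[0, 0, 0.1], [0, 0, 0], -1], [[0, 0, 0], [0, 0, 0], -1], [[0, 0, 0], [0, 0, 0], 0.1], [[0, 0, 0], [0, 0, 0], 0.1], [[0, 0, 0], [0, 0, 0], 0.1], [[0, 0, 0], [0, 0, 0], 0.1], [[0, 0, 0], [0, 0, 0], 0.1]]}}

```text
time_s: 11.7
eef_pos: [0.59, -0.2688, 0.0754]
ee_rot: [0.41, -2.764, 0.072]
contact_force: [0.1, -0.1, -0.7]
grip_width: 0.549
grip_force: 0.0
```

Call:
{"fn": "jog_arm", "kwargs": {"series": [[[0.06, 0.02, 0.2], [0, 0, 0], 0.1], [[0.06, 0.02, 0.2], [0, 0, 0], 0.1], [[0.1, 0.03, 0.3], [0, 0, 0], 0.1], [[0.1, 0.03, 0.3], [0, 0, 0], 0.1], [[0, 0, 0.6], [0, 0, 0], 0.1], [[0, 0, 0.8], [0, 0, 0], 0.1], [[-0.4, 0, 0.9], [0, 0, 0], 0.1], [[-0.8, 0, 0.9], [0, 0, 0], 0.1]]}}

```text
time_s: 12.37
eef_pos: [0.5695, -0.2661, 0.1815]
ee_rot: [0.412, -2.765, 0.073]
contact_force: [-0.3, -0.5, 0.1]
grip_width: 0.55
grip_force: 0.0
```

Call:
{"fn": "jog_arm", "kwargs": {"series": [[[-0.8, 0.3, 0.8], [0, -0.5, 0], 0.1], [[-0.8, 0.6, 0.5], [0, -0.5, 0], 0.1], [[-0.8, 0.8, 0], [0, -0.5, 0], 0.1], [[-0.8, 0.8, 0], [0, -0.5, 0], 0.1], [[-0.8, 0.8, 0], [0, -0.5, 0], 0.1], [[-0.5, 0.8, 0], [0, -0.5, 0], 0.1], [[0, 0.8, 0], [0, 0, 0], 0.1], [[0, 0, 0], [0, 0, 0], 0.1]]}}

```text
time_s: 13.03
eef_pos: [0.4542, -0.1409, 0.2152]
ee_rot: [0.435, -3.074, 0.147]
contact_force: [0.2, -0.4, -0.4]
grip_width: 0.549
grip_force: 0.0
```

Run:
```python
from h import *
o=[]
for n,(y0,y1,x0,x1) in dict(top=(165,260,335,440),scene=(165,260,200,305)).items():
    c=capture(n);w=cloud(c);hsv=cv2.cvtColor(c["image"],cv2.COLOR_RGB2HSV)
    m=(hsv[...,0]>45)&(hsv[...,0]<80)&(hsv[...,1]>110);k=np.zeros_like(m);k[y0:y1,x0:x1]=1;m&=k
    q=w[m];q=q[~np.isnan(q).any(1)];A=(q-seat)@mx
    o.append(cv2.resize(c["image"][y0:y1,x0:x1,::-1],(400,362),interpolation=cv2.INTER_CUBIC))
    print(n,len(q),"axial",np.percentile(A,[1,99]).round(4),"my med",np.median((q-seat)@my).round(4))
    for lo,hi in((-.055,-.02),(-.02,.02),(.02,.055)):
        b=(A>lo)&(A<hi)
        if b.sum()>5: print(" z95",np.percentile(q[b][:,2],95).round(4))
cv2.imwrite("pics/f.png",np.hstack(o))
```

```text
top 152 axial [-0.0446  0.0604] my med 0.0019
 z95 0.096
 z95 0.0973
scene 236 axial [-0.0547  0.0642] my med -0.0016
 z95 0.0968
 z95 0.0977
 z95 0.0976
```

View pics/f.png

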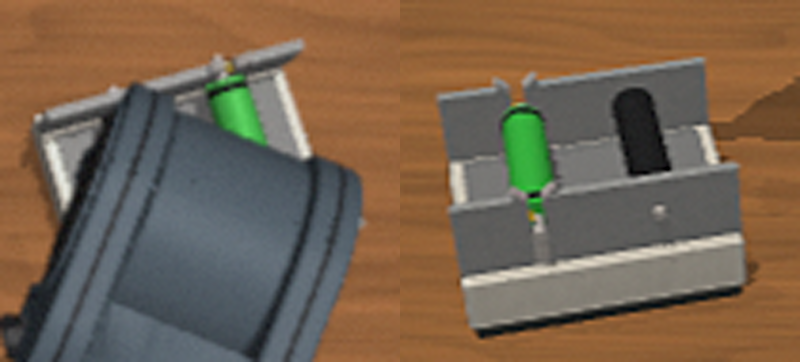

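The roller lies level in both slots, right panel (518,105)-(540,215). Its top is at 96-98 mm along its whole length (96 mm expected), and the hand is clear.

```bash
python3 -c "from rig import sign_off;print(sign_off())"
```

```text
the job is handed in; nothing more can be done
None
```

The green roller is out of the carton and fitted level at the bottom of both slots, past the clips; I let go, moved the hand clear and handed the job in after about 13 s, with no verdict returned.

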